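Tuck the flashing under the lapped shingle

TASK

Pick up the scraper block and wipe the three loose wood chips off the bare strip of the little roof board onto the bench, then set the scraper down on the bench clear of the board. Then take the metal flashing by its upstand and slide its flat edge about 30 mm under the front edge of the lapped shingle, square to it and centred along it, without lifting the shingle. Finish while still holding the flashing and pressing it firmly flat on the board; do not let go, do not touch the chips with the robot itself, and leave the glue bottle and the sanding block alone.

Things in the scene. Friction and masses are not known exactly. Their poses are not given: they have to be found in the camera images.
- panel: the roof panel, a fixed model roof lying level on the bench. Origin on the bench under its middle, z up, +x from the bare strip to the shingles, y along the shingle's front edge. Its roof board reaches from x -170 to +160 mm and y -140 to +140 mm with its top 30 mm above the bench (vertical edges). The bare strip is x -170 to -30 mm; from x = -30 mm on the lapped shingle covers the board. Behind it a second course lies on top, no higher than 70 mm above the bench
- deck: the plywood roof board of the panel itself, 330 x 280 x 18 mm, fixed to the panel; the surface on which chips lie and the flashing is pressed. Origin at panel (0, 0, 12 mm), axes as the panel; its top is 18 mm above this origin
- shingle (a joint): lift of the lapped shingle, rad: 0 lying as nailed, growing as its front edge is lifted. The wooden shingle is 10 mm thick and 280 mm wide and turns about its rear edge, 130 mm behind the front edge; weight and a light spring close it, and about 2 N at the front edge lift it
- shingle_edge (a point): middle of the lower front edge of the shingle, at panel (-30, 0, 42 mm): a 12 mm high gap is open between it and the roof board. The gap is clear to a batten 100 mm further in
- flashing_grip (a point): aluminium flashing, an L profile 160 mm long, about 0.2 kg: an upstand 12 mm thick and 46 mm high along one long edge, and a flat flange 4 mm thick at its foot. This point is in the middle of the upstand (half its length, 23 mm above the underside). y runs along the upstand, +x from the upstand to the free edge of the flange, z up. It starts lying on the bench, flange down, upstand up
- flashing_edge (a point): middle of the free long edge of the flange, on its underside: 94 mm in x from the middle of the upstand's thickness. This is the edge to be tucked
- scraper_center (a point): scraper block: a sole 100 x 36 x 14 mm (x, y, z) with an upright wooden grip 96 mm long, 22 mm thick on top, 66 mm high in all, about 0.2 kg. Point at its centre, 33 mm above its underside; x runs along its long side, so it is gripped across y and pushed along y. It starts upright on the bench, on the left or the right of the panel, the flashing on the other side
- chip0_center (a point): loose wood chip, 26 x 18 mm, 12 mm thick, point at its centre; it starts on the bare strip of the roof board, at panel x between -125 and -65 mm and y within 62 mm of the middle
- chip1_center (a point): loose wood chip, 22 x 20 mm, 12 mm thick, point at its centre; it starts on the bare strip of the roof board, at panel x between -125 and -65 mm and y within 62 mm of the middle
- chip2_center (a point): loose wood chip, 28 x 15 mm, 12 mm thick, point at its centre; it starts on the bare strip of the roof board, at panel x between -125 and -65 mm and y within 62 mm of the middle
- glue: bystander: white glue bottle with black cap, 70 mm across, 150 mm high, standing on the bench left of the panel; origin under its centre
- sander: bystander: sanding block 110 x 65 mm, 42 mm high, on the bench right of the panel; origin under its centre
There are look-alikes about, which are no part of the job. What is shaped like the part that bears scraper_center but green or yellow is not meant. Of the things shaped like the part that bears flashing_grip, the aluminium one is meant.

How it is judged:
By the outcome, as a careful person would: the job done as asked, in the order asked, and still so for the second after the job is handed in, while the arm keeps its last pose, push and grip.
It also fails if it takes over 64 s, if anything falls off the work surface, if the arm or the gripper's body presses on something with over 40 N, if the wrist force passes 120 N, or if a joint passes its speed limit or range.

ROBOT

A 7-joint arm with a two-finger parallel gripper is mounted at the origin on the work surface. World frame = base frame: x ahead of the robot, y to its left, z up, the work surface at z = 0. Lengths are in m, angles in degrees, forces in N, time in s.
With the tool pointing down it reaches from about 0.4 to 0.875 m from the base axis. Payload 6.5 kg.
Tool frame: the origin (TCP) lies between the finger pads; the fingertips stand 14 mm ahead of it and the grasp point (between the pads) lies 5 mm behind it; z points along the fingers, y is the line along which they close (so a half turn about z gives the same grasp; the last joint's range is limited). The gripper opens to 85 mm and grips with 20 to 120 N. Pads are 22 mm wide; open, the fingers measure 114 mm over their backs; the gripper's body (76 mm by 85 mm) begins 54 mm behind the grasp point. The pads swing forward as they close: fully open they stand 13 mm farther back than shut.
Start: joints at [71.895, 30.733, -0.252, 88.115, 0.149, 61.152, -4.079], TCP at [0.161, -0.63, 0.245] pointing down, gripper open.
Joint ranges: [-154.64, 154.64], [-21.42, 123.67], [-72.66, 72.17], [13.99, 137.28], [-74.86, 254.86], [10.95, 109.41], [-158.01, 158.01]. Speed limits (degrees/s): [136.94, 136.94, 180, 180, 180, 180, 180].

INTERFACE

Orientations are given as [roll, pitch, yaw] about the fixed x, y, z axes, in that order (R = Rz(yaw) Ry(pitch) Rx(roll)).
In Python, from station import get_obs, snapshot, hand_in gives the robot as it stands.
- The arm moves only by the tool carry_out, never from a script. Its argument "commands" is a list of rows, each a list of 3 entries, a list of its own where there are three numbers: the shift along the tool's x, y, z in mm, then the turn about the tool's z in degrees, then the gripper's target within -1 to 1 (shut at 1, half-way at 0, fully open at -1). A call has 1 to 10 rows; each row shifts and turns the commanded pose from where the row before left it, along the tool's axes as they then stand; what a row does not reach is not made up. A row lasts 1/12 s, in which the tool goes at most 41.7 mm and 7.16 degrees, less where a joint would pass 70% of its speed; a pose out of reach is approached as far as the arm can. A call with a gripper value outside its range is refused whole. The fingers move at their own pace and stop on an object; "force" is the grip in N (left out, the last holds). Time passes only in rows, so rows that do not move let the fingers close. It gives the time, the measured TCP pose, the force, the opening and the grip force at its end, in the units of the state.
- get_obs(): the state, without advancing time (a new reading comes with each control period).
- snapshot(name): name is "scene" or "top"; returns a dict with "image" (480x640x3 uint8, red, green, blue), "range_z" (480x640 float32, m along the optical axis (not along the pixel's ray), 0 where there is no reading), "camera_matrix" (3x3 intrinsics, pixels), "D" ([k1, k2, p1, p2, k3] as OpenCV has them; the pictures are not rectified), "world_from_camera" (4x4, takes a point from camera to world coordinates). Camera axes: x right, y up, looking along -z (the intrinsics and any distortion apply to the point x, -y, -z); pixel columns grow to the right and rows downward; lengths in m; the calibration is good to about 2 mm. A picture is of the moment at which its call begins.
- hand_in(): hands the job in; it is judged then, once.
The state is a dict: "time_s": time; "joints": joint angles; "qd": joint speeds; "tau": joint torques, N m; "tcp_pos": TCP position; "ee_rot": TCP orientation; "ft_force": force on the tool from outside, world axes, zero at the start; "ft_torque": the same for the moment, N m; "opening": finger opening in m; "grip_force": force on a finger pad.
Only numpy, scipy, OpenCV 4.12 (cv2) and the standard library are available. Lean on these libraries where they do the work, as an engineer would, in place of code of your own. Each camera call takes 0.05 s, during which the arm holds its last target. There are 200 camera calls.

## Working session

There is one attempt and no reset: what is moved stays moved. The work goes in short steps, Python scripts to look and compute and a tool call to move; the robot and the scene stay as the last step left them, time stands still between calls to the robot, and variables do not carry over. Pictures are saved under pics/ and viewed, at most 10 in all, crops included, and the job is handed in when it is done.

Besides the shell and the picture viewer there is one more tool, called after "Emit:" as a command line: name --argument value ..., lists and objects as JSON in quotes. carry_out: Moves the arm, as the interface text tells. Its arguments: {"type":"object","properties":{"commands":{"type":"array"},"force":{"type":"number"}},"required":["commands"]}

```bash
mkdir -p pics; cat > h.py <<'E'
import numpy as np, cv2
from station import get_obs, snapshot, hand_in
def take(n):
    s=snapshot(n); np.savez('%s.npz'%n,**s); return s
def load(n): return dict(np.load('%s.npz'%n))
def cloud(s):
    h,w=s['range_z'].shape; u,v=np.meshgrid(np.arange(w),np.arange(h))
    p=cv2.undistortPoints(np.stack([u,v],-1).reshape(-1,1,2).astype(np.float64),s['camera_matrix'],s['D']).reshape(h,w,2)
    z=s['range_z'].astype(float); P=np.stack([p[...,0]*z,-p[...,1]*z,-z],-1)
    T=s['world_from_camera']; return P@T[:3,:3].T+T[:3,3]
def ray(s,uv,zp):
    p=cv2.undistortPoints(np.array(uv,float).reshape(-1,1,2),s['camera_matrix'],s['D']).reshape(-1,2)
    T=s['world_from_camera']; d=np.c_[p[:,0],-p[:,1],-np.ones(len(p))]@T[:3,:3].T; o=T[:3,3]
    return o+d*((zp-o[2])/d[:,2])[:,None]
E
python3 - <<'E'
from h import *
for n in('top','scene'):
    s=take(n); cv2.imwrite(f'pics/{n}0.png',s['image'][...,::-1]); print(n,s['world_from_camera'].round(3).tolist(),s['D'],s['camera_matrix'].round(0).tolist(),(s['range_z']>0).mean())
print(get_obs())
E
```

```text
top [[-0.008, 0.986, -0.169, 0.342], [-1.0, -0.004, 0.025, -0.03], [0.024, 0.169, 0.985, 1.362], [0.0, 0.0, 0.0, 1.0]] [0.02614285 0.         0.         0.         0.        ] [[576.0, 0.0, 325.0], [0.0, 576.0, 238.0], [0.0, 0.0, 1.0]] 0.9958268229166667
scene [[-0.453, -0.512, 0.73, 1.5], [0.892, -0.261, 0.37, 0.447], [0.001, 0.818, 0.575, 0.83], [0.0, 0.0, 0.0, 1.0]] [0.00044536 0.         0.         0.         0.        ] [[488.0, 0.0, 313.0], [0.0, 488.0, 241.0], [0.0, 0.0, 1.0]] 0.9917838541666667
{'time_s': 0.1, 'joints': array([71.89572817, 30.77501567, -0.25293673, 88.16329873,  0.14682254,
       61.15322145, -4.07929887]), 'qd': array([-0.00320458, -0.03826413,  0.0757322 , -0.13044077,  0.0513903 ,
        0.08394435, -0.04934203]), 'tau': array([ 2.19903988e-03, -5.84576690e+01,  1.05187654e+00, -2.59779954e+01,
        1.26695121e-02,  4.60907104e-03, -8.20042573e-06]), 'tcp_pos': array([ 0.16052379, -0.62930773,  0.24449171]), 'ee_rot': array([-1.79908955e+02,  5.56216622e-03,  1.43133395e+01]), 'ft_force': array([-0.04726634,  0.3389522 ,  0.14787721]), 'ft_torque': array([ 0.00052047, -0.05239786,  0.02853973]), 'grip_force': 0.0, 'opening': 0.08526238503143345}
```

View pics/top0.png

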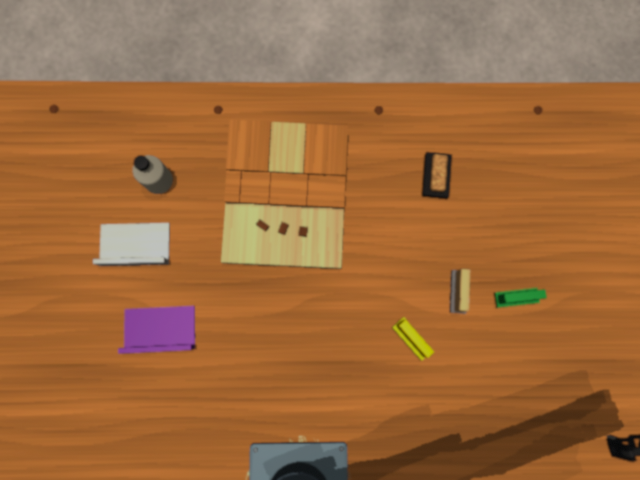

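View pics/scene0.png

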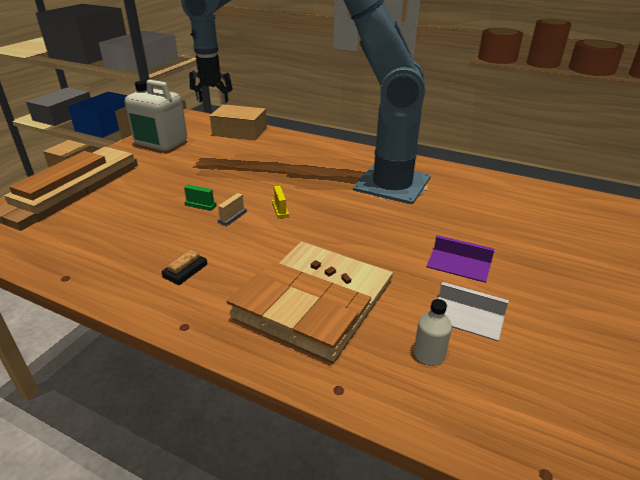

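The top view shows the panel around (283,195) and the chips at (263,225), (283,228) and (303,231). The wooden scraper is at (460,291) and the aluminium flashing at (134,245), with its upstand nearer the robot. The purple, green and yellow parts are look-alikes. The scene view agrees.

```bash
cat > m.py <<'E'
from h import *
s=load('top');C=cloud(s);V,U=np.mgrid[:480,:640]
def box(u0,u1,v0,v1): return (U>=u0)&(U<=u1)&(V>=v0)&(V<=v1)
def rect(m,name):
    p=C[m][:,:2]*1000; r=cv2.minAreaRect(p.astype(np.float32)); print(name,m.sum(),np.round(r[0],1),np.round(r[1],1),round(r[2],2),'z',np.percentile(C[m][:,2],[5,50,95]).round(4))
print('bench z',np.median(C[box(380,420,220,280)][:,2]), np.median(C[box(60,90,200,300)][:,2]))
Z=C[...,2]
rect(box(205,360,190,285)&(Z>.02)&(Z<.036),'bare')
rect(box(205,360,100,285)&(Z>.02),'panel')
rect(box(205,360,100,285)&(Z>.038)&(Z<.06),'shingle')
rect(box(205,360,100,285)&(Z>.061)&(Z<.08),'2nd')
rect(box(440,478,260,322)&(Z>.055),'scr top')
rect(box(440,478,260,322)&(Z>.006)&(Z<.03),'scr sole')
rect(box(85,180,215,272)&(Z>.03),'fl up')
rect(box(85,180,215,272)&(Z>.0025)&(Z<.012),'fl flange')
im=s['image'].astype(int)
ch=(box(250,315,215,240)&(im.sum(-1)<260)).astype(np.uint8)
n,l,st,ce=cv2.connectedComponentsWithStats(ch)
for i in range(1,n):
    if st[i,4]>8: print('chip',ce[i].round(1),st[i,4],(ray(s,ce[i],.040)*1000).round(1))
rect(box(130,178,145,200)&(Z>.02),'glue'); rect(box(415,460,145,205)&(Z>.02),'sander')
s2=load('scene');C=cloud(s2);Z=C[...,2]
rect(box(215,250,190,226)&(Z>.055)&(Z<.08),'S scr top')
rect(box(425,515,280,340)&(Z>.036)&(Z<.06)&(C[...,1]>.15)&(C[...,0]<.6),'S fl up')
for lo,hi in((.025,.036),(.038,.06)): rect(box(225,400,235,360)&(Z>lo)&(Z<hi),'S panel')
E
python3 m.py
```

```text
bench z -0.0013782752878990223 -0.0022515433527054984
bare 6928 [579.3  36.2] [280.7 144.5] 87.03 z [0.0237 0.0282 0.0329]
panel 17111 [595.   35.3] [280.7 497.9] 86.93 z [0.0251 0.0489 0.0654]
shingle 5495 [710.5  29.1] [280.1 266.7] 87.1 z [0.0439 0.051  0.0595]
2nd 3783 [781.8  25. ] [279.9 121.7] 87.26 z [0.0612 0.0634 0.0674]
scr top 441 [ 379.8 -226.8] [ 90.4 390.4] 23.84 z [0.059  0.0643 0.0695]
scr sole 257 [ 442.9 -379.1] [ 88.8 138. ] 88.3 z [0.0074 0.0137 0.0272]
fl up 445 [457.8 208.7] [526.4  64. ] 71.08 z [0.0348 0.0436 0.0492]
fl flange 1190 [563.2 391. ] [224.8 136.4] 89.56 z [0.0026 0.0041 0.008 ]
chip [262.3 225. ] 56 [[599.4  82.2  40. ]]
chip [283.1 228. ] 67 [[592.   33.9  40. ]]
chip [302.5 231.2] 60 [[584.3 -11.4  40. ]]
glue 1067 [552.9 152.8] [553.4  68.8] 48.03 z [0.0311 0.1007 0.1496]
sander 874 [ 546.9 -219.3] [ 97.9 549. ] 57.34 z [0.0207 0.0373 0.0441]
S scr top 181 [ 450.1 -375.4] [24.5 96.6] 84.42 z [0.0561 0.0652 0.0694]
S fl up 441 [519.8 387.3] [ 20.5 159.2] 1.65 z [0.0372 0.0453 0.0493]
S panel 3618 [672.6  31.3] [283.1 337.6] 87.11 z [0.0277 0.0309 0.0339]
S panel 2442 [711.1  29.4] [282.5 265.7] 87.0 z [0.0413 0.0525 0.0565]
```

```bash
cat > m2.py <<'E'
from h import *
V,U=np.mgrid[:480,:640]
def run(n,boxes):
    s=load(n);C=cloud(s);ok=s['range_z']>0;T=s['world_from_camera']
    bz=np.median(C[ok&(abs(C[...,2])<.006)][:,2]); print(n,'bench',bz)
    for name,(x0,x1,y0,y1,z0,z1) in boxes.items():
        m=ok&(C[...,0]>x0)&(C[...,0]<x1)&(C[...,1]>y0)&(C[...,1]<y1)&(C[...,2]-bz>z0)&(C[...,2]-bz<z1)
        mm=np.zeros_like(m);k,l,st,_=cv2.connectedComponentsWithStats(m.astype(np.uint8))
        if k>1: m=l==1+np.argmax(st[1:,4])
        P=C[m]*1000; r=cv2.minAreaRect(P[:,:2].astype(np.float32))
        print(name,m.sum(),np.round(r[0],1),np.round(r[1],1),round(r[2],2),'z',np.percentile(P[:,2]-bz*1000,[10,50,90]).round(1))
B={'bare':(.45,.7,-.15,.22,.024,.036),'shingle':(.6,.78,-.15,.22,.038,.058),'2nd':(.6,.9,-.15,.22,.0605,.08),
'scrtop':(.35,.55,-.45,-.32,.058,.075),'scrsole':(.35,.55,-.45,-.3,.008,.022),
'up':(.45,.6,.28,.5,.041,.055),'upall':(.45,.6,.28,.5,.015,.055),'flange':(.48,.65,.28,.5,.0025,.008),'glue':(.5,.8,.25,.45,.02,.17),'glue100':(.5,.8,.25,.45,.06,.1),'sander':(.5,.8,-.4,-.2,.02,.06)}
run('top',B);run('scene',B)
s=load('scene');im=s['image'].astype(int)
ch=((U>300)&(U<360)&(V>255)&(V<290)&(im.sum(-1)<230)).astype(np.uint8)
n,l,st,ce=cv2.connectedComponentsWithStats(ch)
for i in range(1,n):
    if st[i,4]>8: print('chip',ce[i].round(1),st[i,4],(ray(s,ce[i],.037)*1000).round(1))
E
python3 m2.py
```

```text
top bench -0.001358234326032215
bare 6690 [579.4  35.9] [280.2 144.2] 87.03 z [26.4 29.6 33.1]
shingle 3915 [696.9  29.8] [280.1 100.7] 87.02 z [47.8 51.3 54.9]
2nd 4985 [782.4  24.9] [279.9 122.8] 87.26 z [61.4 64.  67.5]
scrtop 423 [ 446.1 -376.7] [24.1 96. ] 84.85 z [62.  65.6 69.4]
scrsole 201 [ 445.6 -373.7] [36.1 99.2] 89.3 z [10.4 14.4 19.3]
up 353 [518.4 385.4] [ 12.9 159.9] 1.16 z [42.5 45.5 48.7]
upall 505 [518.4 385.4] [ 12.9 160. ] 1.16 z [24.8 44.1 48.1]
flange 1369 [566.3 385.9] [173.9  98.4] 87.54 z [2.9 4.6 6.9]
glue 1059 [715.6 334. ] [63.2 69.1] 43.5 z [ 44.8 101.4 147.8]
glue100 326 [712.3 333. ] [57.6 68.5] 29.16 z [67.9 90.9 98.3]
sander 970 [ 727.2 -335.5] [ 64.8 110.3] 83.29 z [21.3 37.1 43.7]
scene bench 0.001057915889023986
bare 2786 [596.4  35.6] [284.3 184.2] 85.89 z [27.9 29.9 32.1]
shingle 2041 [704.4  30. ] [286.8 124.9] 84.65 z [49.6 51.6 53.6]
2nd 4322 [783.4  25.3] [283.3 124.9] 87.19 z [61.7 63.8 66.1]
scrtop 148 [ 450.1 -375.4] [24.5 96.6] 84.42 z [60.9 64.8 68. ]
scrsole 140 [ 451.4 -364.2] [ 35.6 108. ] 69.49 z [ 9.3 13.6 19.5]
up 308 [519.8 387.7] [ 20.5 158.4] 1.65 z [42.2 45.4 48. ]
upall 885 [519.8 387.5] [ 20.5 159.6] 1.65 z [18.8 34.8 46.6]
flange 1289 [573.4 386.2] [173.4 109.9] 89.06 z [3.  4.5 6.4]
glue 1631 [730.9 341.5] [52.2 69.6] 10.98 z [ 35.1  92.5 142.1]
glue100 548 [734. 341.] [45.8 69.4] 6.83 z [64.1 83.9 97.9]
sander 563 [ 731.2 -333.3] [ 61.1 108.9] 82.64 z [21.  35.6 42.1]
chip [315.4 264.7] 64 [[586.5  -9.2  37. ]]
chip [329.9 271.2] 68 [[594.   36.7  37. ]]
chip [345.7 278.4] 61 [[602.2  85.3  37. ]]
```

Emit:
carry_out --commands '[[[0,0,30],6.53,-1],[[0,0,30],6.53,-1],[[0,0,30],6.53,-1],[[20,-21,0],0,-1],[[20,-21,0],0,-1],[[20,-21,0],0,-1],[[20,-21,0],0,-1],[[20,-21,0],0,-1],[[20,-21,0],0,-1],[[20,-21,0],0,-1]]'

```text
time_s: 0.93
tcp_pos: [0.3144, -0.495, 0.155]
ee_rot: [-180.0, 0.0, -5.3]
ft_force: [0.1, -1.2, 0.5]
opening: 0.0856
grip_force: 0.0
```

Emit:
carry_out --commands '[[[17.5,-18.8,5],0,-1],[[17.5,-18.8,5],0,-1],[[17.5,-18.8,5],0,-1],[[17.5,-18.8,5],0,-1],[[17.5,-18.8,5],0,-1],[[17.5,-18.8,5],0,-1],[[17.5,-18.8,5],0,-1],[[0,0,0],0,-1],[[0,0,0],0,-1],[[0,0,0],0,-1]]'

```text
time_s: 1.77
tcp_pos: [0.447, -0.3768, 0.12]
ee_rot: [180.0, 0.1, -5.3]
ft_force: [0.0, -0.8, 1.1]
opening: 0.086
grip_force: 0.0
```

Emit:
carry_out --commands '[[[1,0,14],0,-1],[[0,0,14],0,-1],[[0,0,14],0,-1],[[0,0,14],0,-1],[[0,0,14],0,-1],[[0,0,14],0,-1],[[0,0,0],0,0.2],[[0,0,0],0,1],[[0,0,0],0,1],[[0,0,0],0,1]]' --force 50

```text
time_s: 2.6
tcp_pos: [0.4491, -0.3773, 0.0372]
ee_rot: [179.9, -0.1, -5.3]
ft_force: [0.0, -0.7, 0.0]
opening: 0.0387
grip_force: 0.0
```

Emit:
carry_out --commands '[[[0,0,0],0,1],[[0,0,0],0,1],[[0,0,0],0,1],[[0,0,0],0,1],[[0,0,0],0,1],[[0,0,0],0,1]]'

```text
time_s: 3.1
tcp_pos: [0.4491, -0.3771, 0.0372]
ee_rot: [180.0, -0.1, -5.3]
ft_force: [-2.4, 0.5, 5.7]
opening: 0.0213
grip_force: 49.9
```

Emit:
carry_out --commands '[[[0,0,-10],0,1],[[0,0,-15],0,1],[[0,0,-20],0,1],[[0,0,-20],-1.15,1],[[0,0,-20],-1.15,1],[[0,0,0],0,1]]'

```text
time_s: 3.6
tcp_pos: [0.4506, -0.3782, 0.1255]
ee_rot: [179.8, -0.3, -2.9]
ft_force: [0.1, -0.9, -0.8]
opening: 0.0216
grip_force: 49.2
```

Emit:
carry_out --commands '[[[3,-14,0],0,1],[[6,-28,0],0,1],[[6,-28,0],0,1],[[6,-28,0],0,1],[[6,-28,0],0,1],[[6,-28,0],0,1],[[6,-28,0],0,1],[[6,-28,0],0,1],[[6,-28,0],0,1],[[6,-28,0],0,1]]'

```text
time_s: 4.43
tcp_pos: [0.5184, -0.1113, 0.1202]
ee_rot: [-180.0, 0.1, -3.0]
ft_force: [0.2, -0.8, -1.8]
opening: 0.0215
grip_force: 49.1
```

Emit:
carry_out --commands '[[[7,-28,0],0,1],[[7,-28,0],0,1],[[7,-28,0],0,1],[[7,-28,0],0,1],[[7,-28,0],0,1],[[7,-28,0],0,1],[[7,-28,0],0,1],[[7,-28,0],0,1],[[4,-29,0],0,1],[[0,0,0],0,1]]'

```text
time_s: 5.27
tcp_pos: [0.5912, 0.1453, 0.1202]
ee_rot: [-179.7, 0.1, -2.5]
ft_force: [-0.2, 2.0, -1.6]
opening: 0.0214
grip_force: 49.3
```

```bash
python3 - <<'E'
from h import *
a=take('top')['image'][150:310,190:400,::-1];b=take('scene')['image'][200:370,220:430,::-1]
f=lambda i:cv2.resize(i,(400,320),interpolation=2)
cv2.imwrite('pics/c1.png',np.hstack([f(a),f(b)]));o=get_obs();print(o['tcp_pos'],o['ee_rot'],o['ft_force'],o['ft_torque'],o['opening'])
E
```

```text
[0.59075985 0.13814692 0.11992508] [-1.79988785e+02  1.53240470e-01 -2.77049147e+00] [ 0.52235106 -1.70505942 -2.20149375] [-0.05539532  0.04339707 -0.03584967] 0.021429106175831478
```

View pics/c1.png

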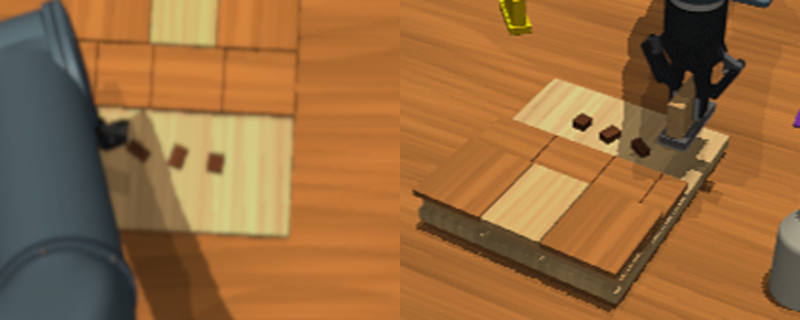

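The crop shows the scraper level in the gripper over the left end of the board. The three chips are untouched, at (138,150), (178,157) and (215,163) in the left half. Lowering next.

Emit:
carry_out --commands '[[[0,0,12],0,1],[[0,0,12],0,1],[[0,0,12],0,1],[[0,0,10],0,1],[[0,0,4],0,1],[[0,0,0],0,1],[[0,0,0],0,1]]'

```text
time_s: 5.95
tcp_pos: [0.5924, 0.1354, 0.0709]
ee_rot: [180.0, 0.0, -3.0]
ft_force: [0.8, 0.4, -0.8]
opening: 0.0215
grip_force: 49.4
```

Emit:
carry_out --commands '[[[0,0,1],0,1],[[0,0,1],0,1],[[0,0,0],0,1]]'

```text
time_s: 6.2
tcp_pos: [0.5927, 0.1357, 0.0696]
ee_rot: [-180.0, -0.0, -3.0]
ft_force: [0.3, 0.3, -1.8]
opening: 0.0217
grip_force: 49.4
```

Emit:
carry_out --commands '[[[0,0,1],0,1],[[0,0,0],0,1],[[0,0,0],0,1]]'

```text
time_s: 6.45
tcp_pos: [0.5925, 0.1356, 0.0684]
ee_rot: [-180.0, -0.0, -3.0]
ft_force: [-0.9, -0.6, -1.7]
opening: 0.0214
grip_force: 49.4
```

Emit:
carry_out --commands '[[[0,5,0.5],0,1],[[0,10,0],0,1],[[0,10,0],0,1],[[0,10,0],0,1],[[0,10,0],0,1],[[0,10,0],0,1],[[0,10,0],0,1],[[0,10,0],0,1],[[0,10,0],0,1],[[0,10,0],0,1]]'

```text
time_s: 7.28
tcp_pos: [0.5875, 0.0397, 0.0678]
ee_rot: [-180.0, -0.0, -3.0]
ft_force: [0.1, 0.7, -1.7]
opening: 0.0214
grip_force: 49.3
```

Emit:
carry_out --commands '[[[0,10,0],0,1],[[0,10,0],0,1],[[0,10,0],0,1],[[0,10,0],0,1],[[0,10,0],0,1],[[0,5,0],0,1],[[0,0,0],0,1]]'

```text
time_s: 7.87
tcp_pos: [0.5846, -0.0164, 0.0678]
ee_rot: [179.9, 0.0, -3.1]
ft_force: [-0.1, -0.1, -1.6]
opening: 0.0217
grip_force: 49.4
```

```bash
python3 - <<'E'
from h import *
a=take('top')['image'][150:310,190:400,::-1];b=take('scene')['image'][200:370,220:430,::-1]
f=lambda i:cv2.resize(i,(400,320),interpolation=2)
cv2.imwrite('pics/c2.png',np.hstack([f(a),f(b)]));o=get_obs();print(o['tcp_pos'],o['ee_rot'],o['ft_force'],o['ft_torque'],o['opening'])
E
```

```text
[ 0.58469626 -0.01398935  0.0677675 ] [-1.79977783e+02  1.50872427e-03 -2.98394487e+00] [-0.50179701  0.64496863 -1.74414726] [ 0.04518143 -0.00078127 -0.02569132] 0.02131998797194082
```

View pics/c2.png

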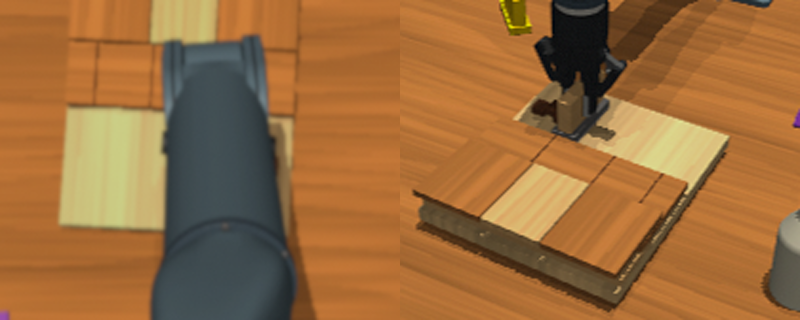

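The scraper is mid-sweep with dark chips ahead of it at (540,105). A dark spot behind the sole at (600,133) could be shadow, so I'll check its height.

```bash
python3 - <<'E'
from h import *
s=load('scene');C=cloud(s)
print(s['image'][266:276:2,318:334:2].tolist());print((C[266:276:2,318:334:2,2]*1000).round(0)); print(C[270,325])
print(s['image'][252:262:3,288:306:3].tolist());print((C[252:262:3,288:306:3,2]*1000).round(0))
E
```

```text
[[[39, 39, 37], [48, 45, 45], [75, 61, 43], [179, 144, 93], [176, 145, 94], [183, 148, 97], [211, 171, 111], [210, 171, 110]], [[48, 46, 45], [79, 65, 45], [84, 68, 44], [84, 69, 45], [82, 66, 43], [74, 61, 40], [213, 173, 113], [215, 174, 113]], [[88, 74, 52], [82, 67, 42], [85, 69, 45], [88, 72, 47], [87, 71, 47], [83, 67, 43], [104, 85, 56], [107, 86, 56]], [[196, 159, 103], [157, 127, 83], [111, 90, 58], [112, 91, 59], [101, 82, 54], [104, 84, 55], [101, 79, 53], [177, 144, 93]], [[197, 157, 105], [196, 159, 104], [198, 159, 104], [198, 160, 104], [206, 165, 109], [107, 86, 56], [192, 155, 101], [214, 173, 113]]]
[[43. 35. 31. 34. 29. 31. 31. 31.]
 [38. 33. 29. 30. 32. 31. 32. 32.]
 [31. 31. 31. 32. 33. 32. 32. 31.]
 [32. 28. 30. 32. 28. 31. 32. 33.]
 [30. 34. 32. 30. 32. 32. 29. 29.]]
[0.58854542 0.02014583 0.03127033]
[[[177, 111, 53], [135, 111, 73], [118, 94, 60], [133, 107, 69], [141, 115, 75], [119, 95, 60]], [[170, 143, 94], [56, 31, 17], [42, 23, 11], [44, 24, 11], [34, 16, 8], [95, 72, 43]], [[107, 85, 55], [39, 22, 13], [48, 26, 14], [43, 24, 14], [50, 27, 13], [92, 71, 44]], [[129, 106, 68], [110, 90, 59], [48, 33, 19], [90, 74, 46], [40, 21, 11], [90, 69, 42]]]
[[-0. 30. 31. 28. 33. 98.]
 [32. 44. 45. 41. 44. 92.]
 [30. 40. 42. 40. 41. 85.]
 [31. 30. 34. 32. 41. 73.]]
```

It is only shadow, so I'll carry on sweeping.

Emit:
carry_out --commands '[[[0,5,0],0,1],[[0,10,0],0,1],[[0,10,0],0,1],[[0,10,0],0,1],[[0,10,0],0,1],[[0,10,0],0,1],[[0,10,0],0,1],[[0,10,0],0,1],[[0,10,0],0,1],[[0,10,0],0,1]]'

```text
time_s: 8.8
tcp_pos: [0.5796, -0.1102, 0.0678]
ee_rot: [180.0, 0.0, -3.0]
ft_force: [-0.0, 0.8, -1.4]
opening: 0.0214
grip_force: 49.4
```

Emit:
carry_out --commands '[[[0,10,0],0,1],[[0,10,0],0,1],[[0,5,0],0,1],[[0,0,0],0,1],[[0,0,-10],0,1],[[0,0,-20],0,1],[[0,0,-20],0,1],[[0,0,0],0,1]]'

```text
time_s: 9.47
tcp_pos: [0.5814, -0.1334, 0.1221]
ee_rot: [180.0, -0.4, -2.9]
ft_force: [1.1, 0.0, -1.9]
opening: 0.0215
grip_force: 49.4
```

```bash
python3 - <<'E'
from h import *
a=take('top')['image'][150:340,220:450,::-1];b=take('scene')['image'][170:360,180:410,::-1]
f=lambda i:cv2.resize(i,(400,330),interpolation=2)
cv2.imwrite('pics/c3.png',np.hstack([f(a),f(b)]));o=get_obs();print(o['tcp_pos'],o['ee_rot'],o['ft_force'],o['ft_torque'],o['opening'])
E
```

```text
[ 0.57926088 -0.13318107  0.11883175] [-1.79985283e+02 -1.18644699e-01 -2.90565514e+00] [-0.10201451 -0.32195723 -2.27753502] [-0.00577648  0.0115438   0.00803678] 0.021475848319888895
```

View pics/c3.png

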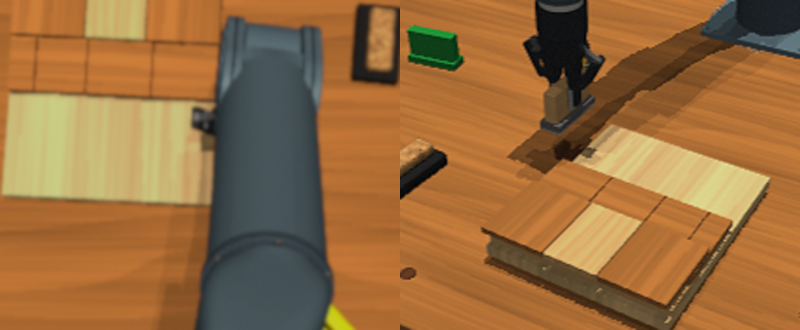

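The sweep is done: the strip is bare to the right and a dark chip shape lies beyond the edge at (565,150). I'll put the scraper back where it came from, which is clear, and then inspect.

Emit:
carry_out --commands '[[[-13,27.8,0],0,1],[[-13,27.8,0],0,1],[[-13,27.8,0],0,1],[[-13,27.8,0],0,1],[[-13,27.8,0],0,1],[[-13,27.8,0],0,1],[[-13,27.8,0],0,1],[[-13,27.8,0],0,1],[[-13,27.8,0],0,1],[[0,0,0],0,1]]'

```text
time_s: 10.4
tcp_pos: [0.4431, -0.3845, 0.1168]
ee_rot: [179.8, 0.2, -3.5]
ft_force: [-0.2, -1.5, -1.2]
opening: 0.0213
grip_force: 49.4
```

```bash
python3 - <<'E'
from h import *
s=take('top');t=take('scene');a=s['image'][190:290,210:380,::-1];b=t['image'][210:300,200:353,::-1]
f=lambda i:cv2.resize(i,(400,240),interpolation=2)
cv2.imwrite('pics/c4.png',np.hstack([f(a),f(b)]));o=get_obs();print(o['tcp_pos'],o['ee_rot'],o['ft_force'],o['opening'])
V,U=np.mgrid[:480,:640]
for q,bx in((s,(205,400,200,300)),(t,(200,400,200,330))):
    im=q['image'].astype(int);m=((U>bx[0])&(U<bx[1])&(V>bx[2])&(V<bx[3])&(im.sum(-1)<150)).astype(np.uint8)
    n,l,st,ce=cv2.connectedComponentsWithStats(m)
    C=cloud(q)
    for i in range(1,n):
        if st[i,4]>10: print(ce[i].round(1),st[i,4],np.median(C[l==i],0).round(4))
E
```

```text
[ 0.44710944 -0.37845105  0.11672964] [-1.79956280e+02  1.06414164e-01 -3.13613518e+00] [-0.25414949  0.44274455 -2.36207949] 0.021429058862566602
[208. 205.] 114 [ 0.4386 -0.4699  0.0151]
[294.5 201.6] 34 [ 0.272  -0.2465  0.0011]
[236.1 214.4] 315 [ 0.4309 -0.3764  0.0008]
[275.3 258. ] 69 [ 0.5851 -0.138   0.0147]
[203.1 262. ] 54 [ 0.6892 -0.3007  0.0151]
[243.9 309.1] 52 [ 0.8376 -0.0667  0.0635]
[352.9 321.8] 37 [0.7489 0.1672 0.0483]
[244.8 324.1] 65 [ 0.8266 -0.0765  0.001 ]
```

View pics/c4.png

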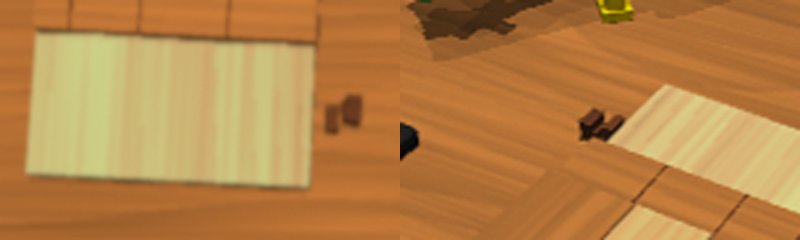

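The strip is clear, and the chips lie on the bench off the right edge at (333,118) and (352,110). Setting the scraper down.

Emit:
carry_out --commands '[[[0,0,18],0,1],[[0,0,18],0,1],[[0,0,18],0,1],[[0,0,14],0,1],[[0,0,6],0,1],[[0,0,3],0,1],[[0,0,2],0,1],[[0,0,0.5],0,1],[[0,0,0],0,1],[[0,0,0],0,1]]'

```text
time_s: 11.33
tcp_pos: [0.4491, -0.3782, 0.039]
ee_rot: [180.0, -0.1, -3.0]
ft_force: [-0.3, -0.5, -1.3]
opening: 0.0213
grip_force: 49.5
```

Emit:
carry_out --commands '[[[0,0,1],0,1],[[0,0,1],0,1],[[0,0,0],0,1],[[0,0,0],0,1]]'

```text
time_s: 11.67
tcp_pos: [0.449, -0.3782, 0.0372]
ee_rot: [180.0, -0.0, -3.0]
ft_force: [-1.7, 1.2, 5.8]
opening: 0.0213
grip_force: 50.3
```

The scraper is resting on the bench. Releasing it, then lifting, turning and going to the flashing.

Emit:
carry_out --commands '[[[0,0,0],0,-1],[[0,0,0],0,-1],[[0,0,0],0,-1],[[0,0,0],0,-1],[[0,0,0],0,-1],[[0,0,-15],0,-1],[[0,0,-20],0,-1],[[0,0,-25],0,-1],[[0,0,-20],-5,-1],[[0,0,-20],-6.6,-1]]'

```text
time_s: 12.5
tcp_pos: [0.4487, -0.3778, 0.1374]
ee_rot: [180.0, 0.0, 8.9]
ft_force: [-0.5, -1.2, -0.5]
opening: 0.0854
grip_force: 0.0
```

Emit:
carry_out --commands '[[[0,0,-20],-6.9,-1],[[0,0,-20],-6.9,-1],[[0,0,-20],-6.9,-1],[[0,0,-4],-6.9,-1],[[0,0,0],-6.9,-1],[[0,0,0],-6.9,-1],[[0,0,0],-6.9,-1],[[0,0,0],-6.9,-1],[[0,0,0],-6.9,-1],[[0,0,0],-6.9,-1]]'

```text
time_s: 13.33
tcp_pos: [0.4484, -0.3778, 0.2002]
ee_rot: [-180.0, -0.0, 78.0]
ft_force: [-0.3, -1.0, -0.3]
opening: 0.0853
grip_force: 0.0
```

Emit:
carry_out --commands '[[[0,0,0],-6.9,-1],[[0,0,0],-6.9,-1],[[20,2.5,0],0,-1],[[30,3.5,0],0,-1],[[30,3.5,0],0,-1],[[30,3.5,0],0,-1],[[30,3.5,0],0,-1],[[30,3.5,0],0,-1],[[30,3.5,0],0,-1],[[30,3.5,0],0,-1]]'

```text
time_s: 14.17
tcp_pos: [0.4697, -0.1459, 0.2003]
ee_rot: [180.0, 0.0, 91.4]
ft_force: [0.4, -0.2, -0.4]
opening: 0.0855
grip_force: 0.0
```

```bash
python3 m2.py >/dev/null; python3 - <<'E'
from h import *
o=get_obs();print(o['tcp_pos'],o['ee_rot'],o['joints'],o['time_s'])
E
```

```text
[ 0.46971542 -0.14592938  0.20034317] [1.79997747e+02 1.46561545e-02 9.14091915e+01] [ 35.49761627  21.4484894  -28.51720241 112.72765826  13.39216237
  49.00596191   1.20435496] 14.1667Traceback (most recent call last):
  File "m2.py", line 15, in <module>
    run('top',B);run('scene',B)
    ~~~^^^^^^^^^
  File "m2.py", line 11, in run
    print(name,m.sum(),np.round(r[0],1),np.round(r[1],1),round(r[2],2),'z',np.percentile(P[:,2]-bz*1000,[10,50,90]).round(1))
                                                                           ~~~~~~~~~~~~~^^^^^^^^^^^^^^^^^^^^^^^^^^^
    return _quantile_unchecked(
        a, q, axis, out, overwrite_input, method, keepdims, weights)
    return _ureduce(a,
                    func=_quantile_ureduce_func,
    ...<5 lines>...
                    overwrite_input=overwrite_input,
                    method=method)
    r = func(a, **kwargs)
    result = _quantile(arr,
                       quantiles=q,
    ...<2 lines>...
                       out=out,
                       weights=wgt)
    slices_having_nans = np.isnan(arr[-1, ...])
                                  ~~~^^^^^^^^^
IndexError: index -1 is out of bounds for axis 0 with size 0
```

Emit:
carry_out --commands '[[[30,3.5,0],0,-1],[[30,3.5,0],0,-1],[[30,3.5,0],0,-1],[[30,3.5,0],0,-1],[[30,3.5,0],0,-1],[[30,3.5,0],0,-1],[[30,3.5,0],0,-1],[[30,3.5,0],0,-1],[[30,3.5,0],0,-1],[[30,3.5,10],0,-1]]'

```text
time_s: 15.0
tcp_pos: [0.4985, 0.1553, 0.1916]
ee_rot: [179.8, -0.0, 91.4]
ft_force: [0.9, 1.0, 0.4]
opening: 0.0859
grip_force: 0.0
```

Emit:
carry_out --commands '[[[30,3.5,10],0,-1],[[30,3.5,10],0,-1],[[30,3.5,10],0,-1],[[30,3.5,15],0,-1],[[30,3.5,15],0,-1],[[30,3.5,20],0,-1],[[30,3,10],0,-1],[[21,2.5,10],0,-1],[[0,0,0],0,-1],[[0,0,0],0,-1]]'

```text
time_s: 15.83
tcp_pos: [0.5171, 0.386, 0.0894]
ee_rot: [-179.9, 0.0, 91.5]
ft_force: [1.0, -1.0, 0.5]
opening: 0.085
grip_force: 0.0
```

Emit:
carry_out --commands '[[[0,1.5,14],0,-1],[[0,0,14],0,-1],[[0,0,14],0,-1],[[0,0,12],0,-1],[[0,0,10],0,-1],[[0,0,0],0,0.3],[[0,0,0],0,0.6],[[0,0,0],0,1],[[0,0,0],0,1],[[0,0,0],0,1]]' --force 100

```text
time_s: 16.67
tcp_pos: [0.5201, 0.3856, 0.0271]
ee_rot: [179.9, -0.0, 91.4]
ft_force: [0.1, -0.8, -0.2]
opening: 0.025
grip_force: 0.0
```

Emit:
carry_out --commands '[[[0,0,0],0,1],[[0,0,0],0,1],[[0,0,0],0,1],[[0,0,0],0,1],[[0,0,0],0,1],[[0,0,0],0,1]]'

```text
time_s: 17.17
tcp_pos: [0.52, 0.3856, 0.0271]
ee_rot: [180.0, -0.0, 91.4]
ft_force: [-1.1, -0.5, 6.0]
opening: 0.0106
grip_force: 98.3
```

Emit:
carry_out --commands '[[[0,0,-8],0,1],[[0,0,-15],0,1],[[0,0,-20],1.4,1],[[0,0,-20],1.5,1],[[0,0,-12],1.5,1],[[0,0,0],0,1],[[-12,1.2,0],0,1],[[-20,2.1,0],0,1],[[-25,2.7,0],0,1],[[-25,2.7,0],0,1]]'

```text
time_s: 18.0
tcp_pos: [0.523, 0.3004, 0.0997]
ee_rot: [-179.9, 0.1, 87.1]
ft_force: [0.6, -0.0, -1.9]
opening: 0.0107
grip_force: 97.6
```

Emit:
carry_out --commands '[[[-25,2.7,0],0,1],[[-25,2.7,0],0,1],[[-25,2.7,0],0,1],[[-25,2.7,0],0,1],[[-25,2.7,0],0,1],[[-25,2.7,0],0,1],[[-25,2.7,0],0,1],[[-25,2.7,0],0,1],[[-25,2.7,0],0,1],[[-25,2.7,0],0,1]]'

```text
time_s: 18.83
tcp_pos: [0.5364, 0.0492, 0.0999]
ee_rot: [-179.8, 0.1, 87.0]
ft_force: [0.9, 0.9, -2.6]
opening: 0.0106
grip_force: 97.5
```

Emit:
carry_out --commands '[[[-14,1.2,0],0,1],[[0,0,10],0,1],[[0,0,15],0,1],[[0,0,10],0,1],[[0,0,3],0,1],[[0,0,0],0,1],[[0,0,0],0,1]]'

```text
time_s: 19.42
tcp_pos: [0.5382, 0.0383, 0.0631]
ee_rot: [-180.0, -0.0, 87.1]
ft_force: [-0.4, -0.1, -2.4]
opening: 0.0107
grip_force: 97.5
```

```bash
python3 - <<'E'
from h import *
s=take('top');t=take('scene');a=s['image'][190:280,200:360,::-1];b=t['image'][200:350,220:420,::-1]
cv2.imwrite('pics/c5.png',np.hstack([cv2.resize(a,(400,300),interpolation=2),cv2.resize(b,(400,300),interpolation=2)]));o=get_obs();print(o['tcp_pos'],o['ee_rot'],o['ft_force'],o['opening'])
E
```

```text
[0.53890308 0.03816234 0.06371463] [ 1.79957160e+02 -1.31714225e-02  8.70633253e+01] [-0.0037574   0.20856242 -2.90442335] 0.010780369201876604
```

View pics/c5.png

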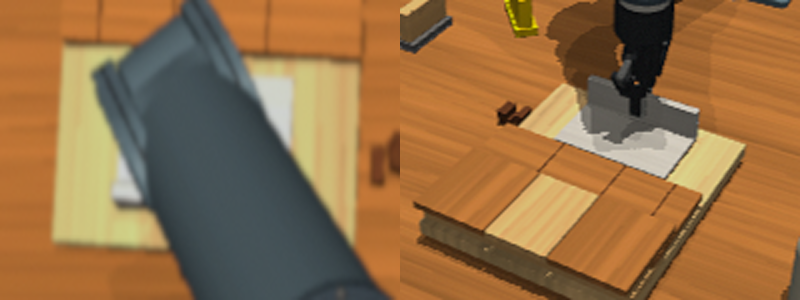

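The flashing is held level over the bare strip, its flange edge just in front of the shingle at (640,165) in the right half. I'll measure the flange against the shingle and board edges in the scene view.

```bash
cat > fl.py <<'E'
from h import *
import sys
def report(zlo,zhi,grow):
    s=load('scene');C=cloud(s)*1000;ok=s['range_z']>0;im=s['image'].astype(int)
    a=np.radians(-3.0);o=np.array([677.5,31.]);d=C[...,:2]-o
    px=d[...,0]*np.cos(a)+d[...,1]*np.sin(a);py=-d[...,0]*np.sin(a)+d[...,1]*np.cos(a);z=C[...,2]-1
    g=ok&(im.max(-1)-im.min(-1)<25)&(im.sum(-1)>250)&(px>-180)&(px<20)&(abs(py)<110)
    f=g&(z>zlo)&(z<zhi)&(px>-130); k,l,st,_=cv2.connectedComponentsWithStats(f.astype(np.uint8)); f=l==1+np.argmax(st[1:,4])
    Q=np.c_[px[f],py[f]]
    r=cv2.minAreaRect(Q.astype(np.float32));print('flange',np.round(r[0],1),np.round(r[1],1),round(r[2],2),'z',np.median(z[f]))
    b=np.arange(-70,71,7);e=[(c,np.percentile(Q[abs(Q[:,1]-c)<4,0],97)) for c in b if (abs(Q[:,1]-c)<4).sum()>4]
    e=np.array(e);p=np.polyfit(e[:,0],e[:,1],1);print('front edge px at 0',p[1].round(1),'slope deg',np.degrees(np.arctan(p[0])).round(2))
    print('py ext',np.percentile(Q[:,1],[.5,99.5]).round(1))
    wood=ok&(im[...,0]-im[...,2]>30)
    m=wood&(z>47)&(z<56)&(abs(py)<150)&(px>-60)&(px<30)
    e=np.array([(c,np.percentile(px[m&(abs(py-c)<5)],3)) for c in range(-120,121,15) if (m&(abs(py-c)<5)).sum()>5]);p=np.polyfit(e[:,0],e[:,1],1);print('shingle front',p[1].round(1),np.degrees(np.arctan(p[0])).round(2),'z',np.median(z[m]),'py',np.percentile(py[m],[.5,99.5]).round(1))
    m=wood&(z>26)&(z<34)&(abs(py)<170)&(px<-40);print('board py',np.percentile(py[m&(px>-160)],[.5,99.5]).round(1),'px',np.percentile(px[m],1).round(1))
report(*[float(x) for x in sys.argv[1:3]],0)
E
python3 fl.py 34 48
```

```text
flange [-85.5   3.5] [ 89.6 160.2] 1.11 z 40.335461344725985
front edge px at 0 -46.7 slope deg -0.48
py ext [-75.   82.9]
shingle front -27.7 0.33 z 51.64125011348375 py [-138.   140.4]
board py [-139.9  140.6] px -1428.7
```

Emit:
carry_out --commands '[[[-3,0,2],0.5,1],[[0,0,2],0,1],[[0,0,0.5],0,1],[[0,0,0],0,1],[[0,0,0],0,1]]'

```text
time_s: 19.93
tcp_pos: [0.5384, 0.0348, 0.0588]
ee_rot: [180.0, -0.0, 86.5]
ft_force: [0.7, 0.9, -1.8]
opening: 0.011
grip_force: 97.5
```

```bash
python3 -c "
from h import *
take('scene');o=get_obs();print(o['tcp_pos'],o['ee_rot'],o['ft_force'])"; python3 fl.py 31 44
```

```text
[0.53844733 0.03477631 0.05883042] [ 1.79996787e+02 -2.06103329e-03  8.65261206e+01] [-0.35506724  0.53599885 -2.99986918]
flange [-88.9  -0.3] [ 82.3 159.1] 0.03 z 35.58617776780926
front edge px at 0 -52.0 slope deg 0.9
py ext [-78.6  78.5]
shingle front -27.4 0.3 z 51.665335006275235 py [-137.7  140.6]
board py [-138.6  140.8] px -1428.0
```

Emit:
carry_out --commands '[[[0,3,0],-0.2,1],[[0,5,0],0,1],[[0,5,0],0,1],[[0,5,0],0,1],[[0,5,0],0,1],[[0,0,0],0,1]]'

```text
time_s: 20.48
tcp_pos: [0.5629, 0.0333, 0.0589]
ee_rot: [179.9, -0.0, 86.7]
ft_force: [0.0, 0.5, -2.0]
opening: 0.0108
grip_force: 97.5
```

Emit:
carry_out --commands '[[[0,4,0],0,1],[[0,4,0],0,1],[[0,4,0],0,1],[[0,4,0],0,1],[[0,4,0],0,1],[[0,2,0],0,1],[[0,0,0],0,1],[[0,0,0],0,1]]'

```text
time_s: 21.15
tcp_pos: [0.5833, 0.0321, 0.0587]
ee_rot: [-180.0, 0.0, 86.7]
ft_force: [-0.1, 0.5, -2.2]
opening: 0.0106
grip_force: 97.5
```

```bash
python3 - <<'E'
from h import *
s=take('top');t=take('scene');a=s['image'][190:280,200:360,::-1];b=t['image'][200:350,220:420,::-1]
cv2.imwrite('pics/c6.png',np.hstack([cv2.resize(a,(400,300),interpolation=2),cv2.resize(b,(400,300),interpolation=2)]));o=get_obs();print(o['tcp_pos'],o['ee_rot'],o['ft_force'],o['opening'])
E
python3 fl.py 31 44
```

```text
[0.58301983 0.03216502 0.05869045] [-1.79974811e+02  6.07278454e-03  8.67332640e+01] [-0.71717985 -0.24245744 -3.48805213] 0.0103789424545515
flange [-70.9  39.7] [48.7 82.3] 5.89 z 35.57288267496406
front edge px at 0 -49.9 slope deg -1.15
py ext [ 3.3 78.9]
shingle front -27.6 -0.07 z 51.6238392569045 py [-138.7  140.4]
board py [-138.9  140.9] px -1427.8
```

View pics/c6.png

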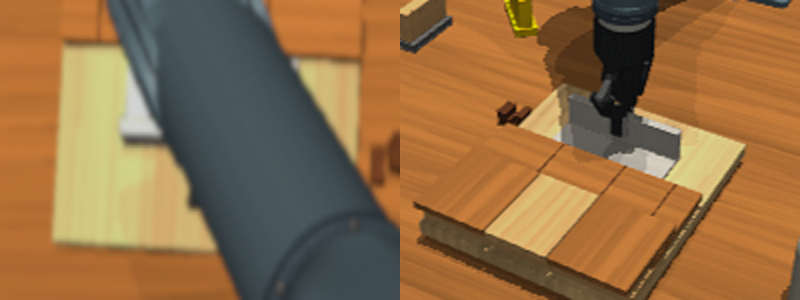

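The flange is tucked under the shingle, whose front edge has not moved. A quick independent check from the top view, then I'll press.

```bash
python3 - <<'E'
from h import *
s=load('top');C=cloud(s)*1000;im=s['image'].astype(int);V,U=np.mgrid[:480,:640]
a=np.radians(-3.0);d=C[...,:2]-[677.5,31.]
px=d[...,0]*np.cos(a)+d[...,1]*np.sin(a);py=-d[...,0]*np.sin(a)+d[...,1]*np.cos(a);z=C[...,2]+1.4
ok=(s['range_z']>0)&(py>40)&(py<100)&(px<-40)&(px>-130)&(im.max(-1)-im.min(-1)<25)
m=ok&(z>70)&(z<82); print('upstand top',m.sum(),np.percentile(px[m],[2,50,98]).round(1),'py max',np.percentile(py[m],99).round(1))
m=(py>90)&(py<130)&(z>47)&(z<56)&(px<0); print('shingle front',np.percentile(px[m],2).round(1))
m=(py>90)&(py<130)&(z>24)&(z<36)&(px<-60); print('board front',np.percentile(px[m],1).round(1))
E
```

```text
upstand top 80 [-99.5 -94.3 -88.1] py max 75.8
shingle front -30.0
board front -168.9
```

Emit:
carry_out --commands '[[[0,0,1],0,1],[[0,0,1],0,1],[[0,0,1],0,1],[[0,0,1],0,1],[[0,0,0],0,1],[[0,0,0],0,1]]'

```text
time_s: 21.75
tcp_pos: [0.5832, 0.0321, 0.057]
ee_rot: [-180.0, 0.1, 86.7]
ft_force: [-9.4, -1.2, 20.9]
opening: 0.0109
grip_force: 101.4
```

Emit:
carry_out --commands '[[[0,0,1],0,1],[[0,0,0],0,1],[[0,0,0],0,1],[[0,0,0],0,1],[[0,0,0],0,1],[[0,0,0],0,1]]'

```text
time_s: 22.25
tcp_pos: [0.5832, 0.0321, 0.057]
ee_rot: [180.0, 0.1, 86.7]
ft_force: [-11.6, -1.8, 31.8]
opening: 0.0107
grip_force: 103.0
```

```bash
python3 - <<'E'
from h import *
o=get_obs();print(o['tcp_pos'],o['ee_rot'],o['ft_force'],o['opening'],o['grip_force'],o['time_s'])
t=take('scene');cv2.imwrite('pics/end.png',t['image'][...,::-1])
E
python3 fl.py 31 44 | grep shingle
```

```text
[0.58324916 0.03211882 0.05698898] [1.79992752e+02 1.07474305e-01 8.67174378e+01] [-11.57767099  -1.77328741  31.81208586] 0.010668694803145464 102.99477338790894 22.25
shingle front -27.2 0.05 z 51.705567778620235 py [-138.9  140.2]
```

View pics/end.png

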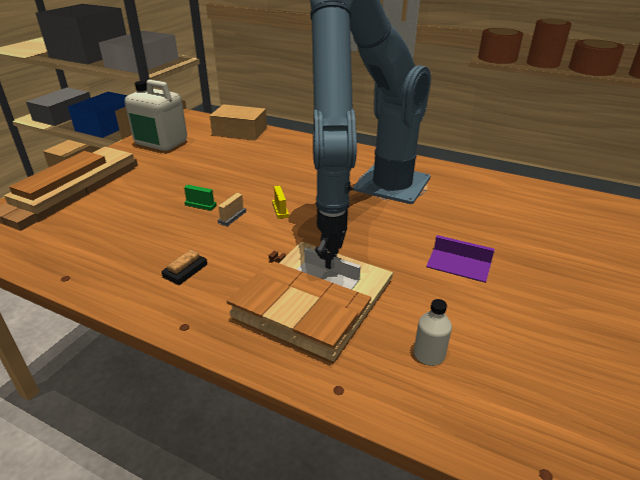

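The final view shows everything as asked. The flashing is tucked and held at (330,265), the shingle lies flat, and the chips are on the bench at (275,257). The scraper stands upright at (231,208), and the glue bottle and sanding block have not moved.

```bash
python3 -c "
from station import hand_in
print(hand_in())"
```

```text
the job is handed in; nothing more can be done
None
```

The job is handed in at about 22 s: chips wiped onto the bench, scraper set down clear of the board, and the flashing about 30 mm under the unlifted shingle, still held and pressed down at about 32 N; the verdict was not shown.

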